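# Fit the clamping lever from its case and clamp the V-block in the cam vice

## Task

The V-block stands loose in the bench vice and has to be clamped. Open the wooden case by pushing its lid over until it stays open by itself, take out the clamping lever and put it on the vice's flat-sided spindle, fully home; it only goes on when its socket lines up with the two flats, which may need feeling for. Then turn it clockwise until the jaw grips the V-block tightly, and let go, leaving the lever on; do not knock over the jar or the tube standing behind.

Things in the scene. Friction and masses are not known exactly. Their poses are not given: they have to be found in the camera images.
- case: wooden instrument case, fixed to the bench, 130 (x) x 210 (y) x 50 mm closed. Origin: centre of its underside; its front, with the lid's tab, faces its -x. Walls 6 mm thick, 34 mm high. The side compartments hold fixed steel reference blocks, up to 24 mm above the underside
- case_middle (a point): centre of the floor of the case's middle compartment, 12 mm above the underside. The compartment is 116 (x) x 60 (y) mm between dividers that run along x, 22 mm above the underside; the lever lies in it
- case_hinge (a point): middle of the lid's hinge line, 66 mm behind the case's origin (its +x) and 34 mm up; the hinge runs along the case's y
- case_lid (a joint): angle of the lid in rad: 0 closed, grows as its front edge rises; its balance point is at about 1.4; beyond it the lid falls open by itself to the stop at 1.82, before it the lid falls shut. The lid weighs about 0.2 kg
- lid_tab (a point): centre of the steel pull tab in the middle of the lid's front edge, 141 mm in front of the hinge and 7 mm above it when closed. The tab is 30 mm wide (along the case's y), 10 mm thick, and stands 20 mm out from the lid. Pinched by its two short sides from above, it can swivel between the fingers as the lid rises
- lever: dark steel clamping lever, 103 mm long, 32 mm high, 0.18 kg: a 48 mm hub with two outer flats 38 mm apart (facing its +y and -y); from it an arm along its +x, 15 mm wide, 17 to 27 mm above its underside, to a ball end 79 mm from the hub's axis. Origin: centre of the hub's underside. At first upright in the case, arm within 0.15 rad of the case's +x. Best gripped across the outer flats
- lever_socket (a point): centre of the mouth of the socket in the hub's underside, at the lever's origin. The socket is 22 mm deep, 26 mm along the lever's x and 14 mm along its y, so its two inner flats are parallel to the outer ones
- vice: low grey bench vice, fixed to the bench, 200 (x) x 94 (y) mm. Origin: centre of its underside. A cam housing at its -x end, 40 mm high, carries the upright spindle; the fixed jaw is at its +x end, face at x = 68 mm; bed 18 mm, jaws 43 mm, V-block 48 mm above the underside
- spindle_foot (a point): on the spindle's axis where it leaves the collar, 44 mm above the vice's underside and 55 mm from its origin to its -x. The spindle turns with 0.15 N m of friction: light pressing and twisting does not move it. Turned clockwise by the lever it closes the jaw, 0.7 to 1.5 rad from the start; about 0.3 N m then clamps well, and it stays as left
- spindle_top (a point): centre of the spindle's top, 20 mm above spindle_foot. 24 mm in diameter, two flats 12 mm apart, 2.5 mm chamfer. The lever fits either way round with 1 mm play (5 degrees); unaligned it stops about 18 mm too high. At the start it fits when its arm points between 0 and 1 rad anticlockwise, seen from above, of the vice's +x (or half a turn from that); how far is not known
- vice_jaw: the sliding jaw. Origin: middle of its steel face's lower edge; the face looks to the vice's +x, towards the fixed jaw, and moves that way as it closes
- v_block: ground steel V-block 40 x 34 x 30 mm, standing loose on the vice's bed between the jaws, its flanks (34 mm apart, own y) towards them. Origin: centre of its underside
- jar_white: white screw-cap jar, 55 mm in diameter, 100 mm high, at the back of the bench. Origin: centre of its underside, z up
- lens_tube: small tube with a screw cap, 34 mm in diameter, 56 mm high, at the back of the bench. Origin: centre of its underside, z up
There are look-alikes about, which are no part of the job. What is meant by the v_block is not black or green, and is the smaller of those in its own colour.

How it is judged:
By the outcome, as a careful person would: the job done as asked, in the order asked, and still so for the second after the job is handed in, with the robot touching nothing.
It also fails if it takes over 70 s, if anything falls off the work surface, if the arm or the gripper's body presses on something with over 40 N, if the wrist force passes 120 N, or if a joint passes its speed limit or range.

## Robot

A 7-joint arm with a two-finger parallel gripper is mounted at the origin on a cart in front of the work surface, level with it; the furniture and walls round the work are solid. World frame = base frame: x ahead of the robot, y to its left, z up, the work surface at z = 0. Lengths are in m, angles in rad, forces in N, time in s.
With the tool pointing down it reaches from about 0.425 to 0.95 m from the base axis. Payload 4.7 kg.
Tool frame: the origin (TCP) lies midway between the tips of the shut fingers; the grasp point (between the pads) lies 19 mm behind it; z points along the fingers, y is the line along which they close (so a half turn about z gives the same grasp; the last joint's range is limited). The gripper opens to 87 mm and grips with 3 to 60 N. Pads are 19 mm wide; open, the fingers measure 117 mm over their backs; the gripper's body (75 mm by 190 mm) begins 51 mm behind the grasp point.
Start: joints at [-1.365, 0.469, -0.049, 1.532, 0.024, 1.141, -0.082], TCP at [0.157, 0.657, 0.223] pointing down, gripper open.
Joint ranges: [-2.59, 2.59], [-0.33, 1.99], [-1.39, 1.29], [0.1, 2.45], [-1.04, 4.18], [0.21, 1.99], [-2.66, 2.66]. Speed limits (rad/s): [2.57, 2.57, 3.14, 3.14, 3.14, 3.14, 3.14].

## Interface

Orientations are given as a rotation vector (axis times angle).
In Python, from cell import bot gives the robot as it stands. The module is installed in compiled form; this text tells all that it offers.
- The arm moves only by the tool step_arm, never from a script. Its argument "rows" is a list of rows, each a list of 7 numbers: the turn, a rotation vector about the tool's x, y, z scaled (see below), then the shift along the tool's x, y, z scaled (see below), then the closure, from -1 (fully open) to 1 (shut). In form: [[rx, ry, rz, x, y, z, fingers], ...]. A call has 1 to 10 rows; each row is the pose to reach, as a shift and turn from the pose commanded when the call began, along the tool's axes at that moment; what a row does not reach only later rows make up. The controller multiplies each number of a shift by 250 mm and each number of a turn by 1.5 rad. A row lasts 1/8 s, in which the tool goes at most 62.5 mm and 10.7 degrees, less where a joint would pass 70% of its speed; a pose out of reach is approached as far as the arm can. A call with a number of a shift or a turn outside -1 to 1 is refused whole. A call with a gripper value outside its range is refused whole. The fingers move at their own pace and stop on an object; "force" is the grip in N (left out, the last holds). Time passes only in rows, so rows that repeat a pose let the fingers close. It gives the time, the measured TCP pose, the force, the opening and the grip force at its end, in the units of the state.
- bot.get_state(): the state, without advancing time (a new reading comes with each control period).
- bot.snapshot(name): name is "side" or "top"; returns the picture (400x640x3 uint8, red, green, blue); there is no depth.
- bot.camera_params(name): a dict with "fx", "fy", "cx", "cy" (pixels), "k1" (the pictures are not rectified: a ray, as slopes to the right and down, at radius r is drawn at 1 + k1 r^2 times it, then the intrinsics apply), "position" and "rotation" of the camera in the world. Camera axes: x right, y down, z forward; pixel columns grow to the right and rows downward; lengths in m; the calibration is good to about 2 mm. A picture is of the moment at which its call begins. camera_params takes no time and is no camera call.
- bot.sign_off(): hands the job in; it is judged then, once.
The state is a dict: "t": time; "q": joint angles; "qvel": joint speeds; "joint_efforts": joint torques, N m; "tool_pos": TCP position; "ee_rot": TCP orientation; "contact_force": force on the tool from outside, world axes, zero at the start; "torque": the same for the moment, N m; "opening": opening from 0.0 (shut) to 1.0 (fully open); "grip_force": force on a finger pad.
Only numpy, scipy, OpenCV 4.12 (cv2) and the standard library are available. Lean on these libraries where they do the work, as an engineer would, in place of code of your own. Each camera call takes 0.05 s, during which the arm holds its last target. There are 200 camera calls.

## Working session

There is one attempt and no reset: what is moved stays moved. The work goes in short steps, Python scripts to look and compute and a tool call to move; the robot and the scene stay as the last step left them, time stands still between calls to the robot, and variables do not carry over. Pictures are saved under pics/ and viewed, at most 10 in all, crops included, and the job is handed in when it is done.

Besides the shell and the picture viewer there is one more tool, called after "Call:" as name(argument=value, ...) on one line, values as JSON. step_arm: Moves the arm, as the interface text tells. Shifts and turns lie within -1 to 1; 1 stands for 250 mm of shift or 1.5 rad of turn. Its arguments: {"type":"object","properties":{"rows":{"type":"array","items":{"type":"array","items":{"type":"number","minimum":-1,"maximum":1}}},"force":{"type":"number"}},"required":["rows"]}

```bash
mkdir -p pics; python3 - <<'E'
from cell import bot
import cv2,numpy as np
s=bot.get_state();print({k:np.round(v,3) for k,v in s.items()})
for n in("side","top"):
    p=bot.camera_params(n);print(n,p)
    cv2.imwrite(f"pics/{n}0.png",bot.snapshot(n)[:,:,::-1])
E
```

```text
{'t': np.float64(0.0), 'q': array([-1.365,  0.469, -0.049,  1.534,  0.024,  1.141, -0.082]), 'qvel': array([ 0.001,  0.001,  0.002,  0.001,  0.001,  0.002, -0.   ]), 'joint_efforts': array([ 0.0000e+00, -5.0799e+01, -8.1000e-02, -2.3616e+01, -6.1000e-02,
        3.8000e-02,  0.0000e+00]), 'tool_pos': array([0.157, 0.656, 0.221]), 'ee_rot': array([-3.68e-01, -3.12e+00,  3.00e-03]), 'contact_force': array([ 0.876, -0.081, -0.368]), 'torque': array([-0.016,  0.009,  0.009]), 'grip_force': np.float64(0.0), 'opening': np.float64(1.002)}
side {'fx': 434.13193298368253, 'fy': 434.13193298368253, 'cx': 321.8969052592201, 'cy': 199.14630804483974, 'k1': 0.020985044171770863, 'position': array([ 0.54571353, -0.70927642,  0.81206947]), 'rotation': array([-2.39742886,  0.06638211, -0.05298924])}
top {'fx': 425.1999260051536, 'fy': 425.1999260051536, 'cx': 324.3833983834268, 'cy': 200.87421265117453, 'k1': -0.055072735817443194, 'position': array([ 0.43175997, -0.06156417,  0.92011937]), 'rotation': array([-2.08753292,  2.1366567 , -0.19753989])}
```

View pics/top0.png

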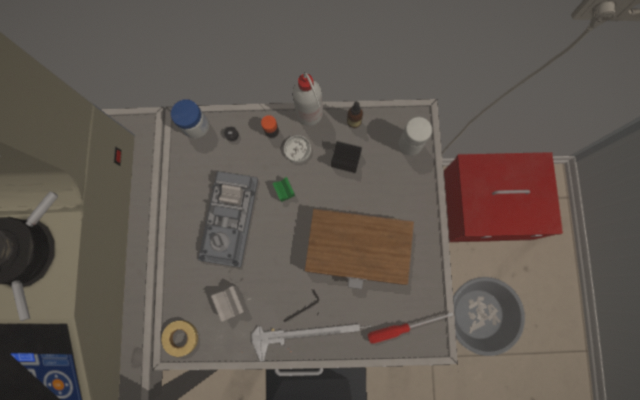

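View pics/side0.png

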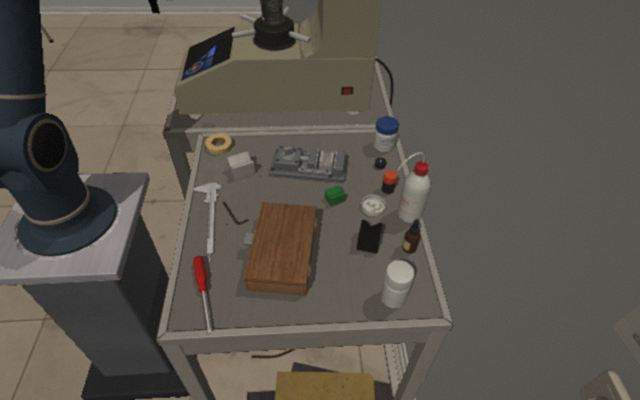

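Top view: the case is at (360,245) with its tab at (356,282). The vice is at (228,220), with its spindle near (218,240). The white jar is at (418,130) and the tube is one of the small items at the back.

V-block candidates in the top view:
- light block in the vice (232,192)
- larger light block on the bench (227,302)
- green block (284,189)
- black block (346,157)

I choose the one in the vice and will check it in a close crop.

```bash
cat > h.py <<'E'
from cell import bot
import cv2,numpy as np
from scipy.spatial.transform import Rotation as R
from scipy.optimize import least_squares
def cam(n):
    p=bot.camera_params(n);return p,R.from_rotvec(p["rotation"]).as_matrix(),np.array(p["position"])
def proj(n,P):
    p,M,c=cam(n);q=(np.atleast_2d(P)-c)@M;s=q[:,:2]/q[:,2:];s=s*(1+p["k1"]*(s**2).sum(1,keepdims=True))
    return s*[p["fx"],p["fy"]]+[p["cx"],p["cy"]]
def plane(n,uv,z):
    p,M,c=cam(n);d=(np.atleast_2d(uv)-[p["cx"],p["cy"]])/[p["fx"],p["fy"]];s=d.copy()
    for _ in range(8): s=d/(1+p["k1"]*(s**2).sum(1,keepdims=True))
    r=np.c_[s,np.ones(len(s))]@M.T
    return c+r*((z-c[2])/r[:,2])[:,None]
def tri(uvt,uvs):
    f=lambda X:np.r_[proj("top",X)[0]-uvt,proj("side",X)[0]-uvs]
    r=least_squares(f,[.5,0,.05]);return r.x,r.fun
def fit(obs,x0):
    """obs: list (cam,local xyz,uv); pose x,y,yaw with z=0"""
    def f(v):
        M=R.from_euler("z",v[2]).as_matrix();t=np.r_[v[:2],0]
        return np.concatenate([proj(n,M@np.array(l)+t)[0]-uv for n,l,uv in obs])
    r=least_squares(f,x0,loss="soft_l1");return r.x,r.fun
E
python3 - <<'E'
from h import *
t=cv2.imread("pics/top0.png");s=cv2.imread("pics/side0.png")
a=cv2.resize(t[160:280,190:270],None,fx=5,fy=5,interpolation=cv2.INTER_CUBIC)
b=cv2.resize(s[135:195,260:360],None,fx=4,fy=4,interpolation=cv2.INTER_CUBIC)
c=np.zeros((600,800,3),np.uint8);c[:600,:400]=a;c[:240,400:]=b
c[250:250+300,400:800]=cv2.resize(t[200:300,295:428],(400,300),interpolation=cv2.INTER_CUBIC)
cv2.imwrite("pics/crop1.png",c)
c=np.zeros((600,800,3),np.uint8)
c[:480,:400]=cv2.resize(s[190:310,235:335],(400,480),interpolation=cv2.INTER_CUBIC)
c[:360,400:]=cv2.resize(s[105:195,340:440],(400,360),interpolation=cv2.INTER_CUBIC)
cv2.imwrite("pics/crop2.png",c)
print(proj("top",[[.157,.657,.223],[0.6,0,0]]),proj("side",[[.157,.657,.223]]))
print(plane("top",[[418,130],[438,100],[162,100],[155,365],[455,360]],0))
E
```

```text
[[-102.41452169  458.14094358]
 [ 300.46083269  208.74551708]] [[162.72067755   4.67803172]]
[[ 0.77630949 -0.27063585  0.        ]
 [ 0.84906336 -0.32245333  0.        ]
 [ 0.86841134  0.32459029  0.        ]
 [ 0.27474063  0.30919573  0.        ]
 [ 0.27376428 -0.3160632   0.        ]]
```

View pics/crop1.png

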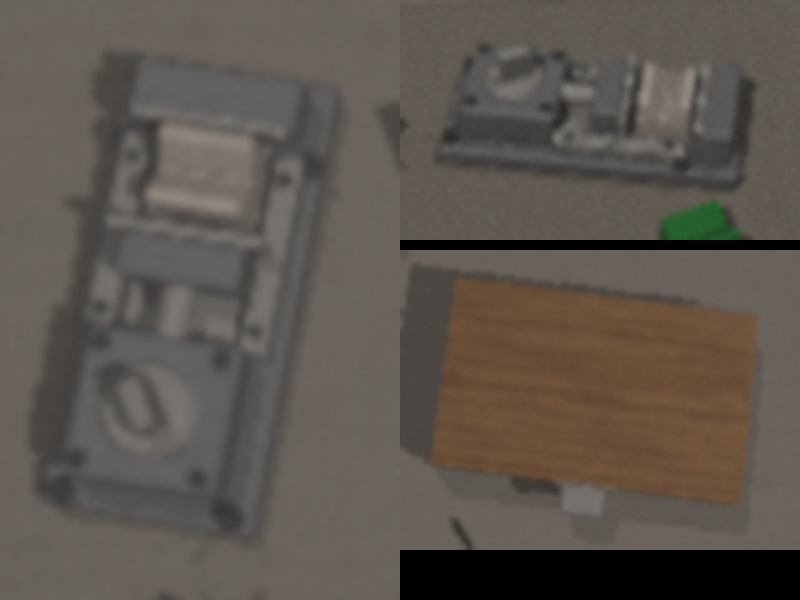

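View pics/crop2.png

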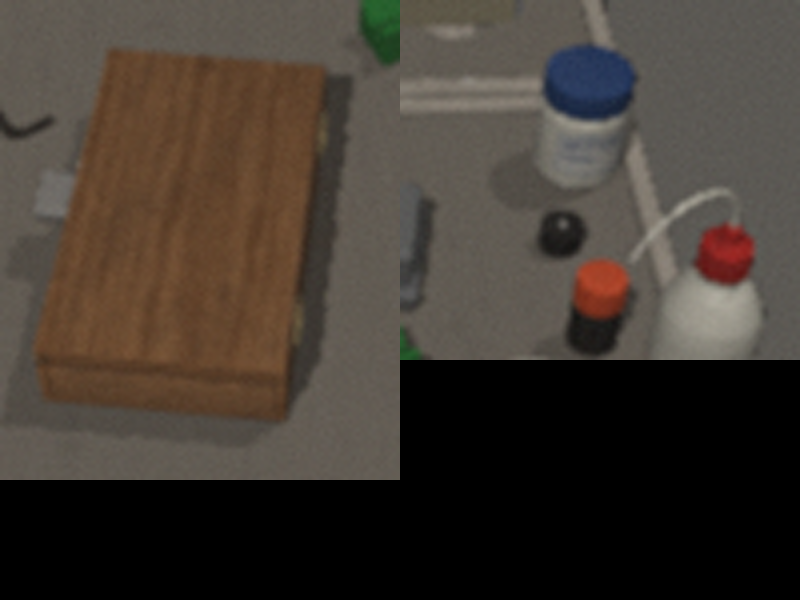

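The crops show the light V-block between the vice jaws, smaller than its twin on the bench. The spindle's long axis runs up-left, about 0.8 rad anticlockwise of the vice's x. The case lid's corners and tab are clear, and the tube with the red cap stands behind. Next I fit the poses.

```bash
cat >> h.py <<'E'
def go(cmd,targets):
    """cmd=(pos,rotvec); targets list of (pos,rotmat) -> row numbers"""
    p0,M0=np.array(cmd[0]),R.from_rotvec(cmd[1])
    for p,M in targets:
        print(np.round(np.r_[(M0.inv()*M).as_rotvec()/1.5,M0.inv().apply(np.array(p)-p0)/.25],3).tolist())
def down(yaw,tilt=0): # tool z down, tool x at yaw
    return R.from_euler("z",yaw)*R.from_euler("x",np.pi)*R.from_euler("y",tilt)
E
python3 - <<'E'
from h import *
t=lambda x,y:np.array([190+x/5,160+y/5]); c3=lambda x,y:np.array([295+(x-400)/3.0075,200+(y-250)/3]); s4=lambda x,y:np.array([235+x/4,190+y/4]); sv=lambda x,y:np.array([260+(x-400)/4,135+y/4])
L=lambda a,b:[.065*a,.105*b,.05]
obs=[("top",L(1,1),c3(453,275)),("top",L(1,-1),c3(757,315)),("top",L(-1,-1),c3(738,503)),("top",L(-1,1),c3(431,465)),
("side",L(-1,1),s4(110,50)),("side",L(1,1),s4(325,65)),("side",L(1,-1),s4(288,375)),("side",L(-1,-1),s4(38,355)),("side",[.065,-.105,0],s4(285,418)),("side",[-.065,-.105,0],s4(48,398))]
v,f=fit(obs,[.45,-.05,-.1]);print("case",v,np.round(f,1))
def W(v,l):return R.from_euler("z",v[2]).as_matrix()@np.array(l)+np.r_[v[:2],0]
print("tab",W(v,[-.075,0,.041]),"hinge",W(v,[.066,0,.034]),"mid",W(v,[0,0,.012]))
print("tab pix",proj("top",W(v,[-.085,0,.041])),c3(583,513))
# vice: bolts at z .04, spindle, jaw corners
B=plane("top",[t(100,340),t(220,360),t(75,457),t(197,478)],.041);print("bolts",B.mean(0),np.arctan2(*(B[0]-B[2])[[1,0]]),np.arctan2(*(B[1]-B[3])[[1,0]]))
print("spindle tri",tri(t(133,403),sv(519,62)))
print("spin top",plane("top",[t(133,403)],.064),plane("side",[sv(519,62)],.064), "foot",plane("top",[t(150,407)],.044))
e=plane("top",[t(107,372),t(160,432)],.064);print("sp yaw",np.arctan2(*(e[0]-e[1])[[1,0]]),np.linalg.norm(e[0]-e[1]))
obs=[("top",[.1,-.047,0],t(342,88)),("top",[-.1,-.047,0],t(258,543)),("top",[-.1,.047,.018],t(37,493)),
("side",[-.1,-.047,0],sv(437,158)),("side",[.1,-.047,0],sv(738,187))]
w,f=fit(obs,[.55,.2,-.2]);print("vice",w,np.round(f,1),"spin",W(w,[-.055,0,.064]))
print("press panel",tri([82,396],[183,75]))
s=bot.get_state();print(R.from_rotvec(s["ee_rot"]).as_matrix().round(3))
go((s["tool_pos"],s["ee_rot"]),[([.16,.44,.30],down(2.9)),([.36,.2,.25],down(3.0))])
E
```

```text
case [ 0.51111856 -0.12442357 -0.14698033] [ 0.7  0.1  0.3 -1.   1.  -0.2 -0.3 -0.5 -0.8 -1.2  0.2 -0.8 -0.1 -1.3
 -1.1 -1.6  0.8  0.7 -1.   0.6]
tab [ 0.43692723 -0.11343969  0.041     ] hinge [ 0.57640694 -0.13408938  0.034     ] mid [ 0.51111856 -0.12442357  0.012     ]
tab pix [[355.18951832 287.66790168]] [355.8478803  287.66666667]
bolts [0.52679135 0.16685731 0.041     ] -0.18453756007713823 -0.176385441016278
spindle tri (array([0.52932937, 0.17182225, 0.04666078]), array([-0.0621711 , -0.36162243, -0.45748602,  0.1139531 ]))
spin top [[0.52665313 0.16704277 0.064     ]] [[0.53089412 0.15226397 0.064     ]] foot [[0.52705546 0.16520544 0.044     ]]
sp yaw 0.7322037055178607 0.03347971959923225
vice [ 0.58193351  0.157187   -0.17707266] [ 0.1  0.5 -0.1 -1.4 -0.7  1.1  0.5  0.6 -0.   0.5] spin [0.52779352 0.16687518 0.064     ]
press panel (array([0.24699182, 0.37654669, 0.15288225]), array([ 0.15153309,  0.75613929,  1.20424295, -0.11659334]))
[[-0.973  0.233 -0.   ]
 [ 0.233  0.973 -0.002]
 [-0.    -0.002 -1.   ]]
[-0.001, 0.0, 0.005, -0.213, -0.838, -0.312]
[-0.001, -0.0, -0.062, -1.214, -1.585, -0.111]
```

Call:
step_arm(rows=[[0,0,0,-0.1,-0.4,-0.4,-1],[0,0,0,-0.21,-0.84,-0.7,-1],[0,0,0,-0.21,-0.84,-0.7,-1],[0,0,0,-0.21,-0.84,-0.7,-1],[0,0,0,-0.21,-0.84,-0.7,-1],[0,0,0,-0.21,-0.84,-0.7,-1]])

```text
t: 0.85
tool_pos: [0.1596, 0.4394, 0.3993]
ee_rot: [0.37, 3.119, 0.006]
contact_force: [-1.0, 0.1, -0.4]
opening: 1.002
grip_force: 0.0
```

```bash
python3 - <<'E'
from h import *
print(tri([72,325],[232,32]),tri([133,145],[380,88]))
s=bot.get_state();print(s["tool_pos"],s["t"],s["contact_force"])
go((s["tool_pos"],s["ee_rot"]),[([.36,.25,.38],down(2.95)),([.36,.2,.25],down(3.0))])
E
```

```text
(array([0.38689865, 0.31451267, 0.30226625]), array([-0.67600374, -3.69444553, -6.1737894 ,  1.14022792])) (array([0.74809386, 0.34120752, 0.10366336]), array([ -1.59465621, -11.91795123, -15.42220313,   6.22557241]))
[0.15964657 0.43936054 0.39931172] 0.85 [-0.96196971  0.06936796 -0.42018497]
[0.003, 0.0, -0.03, -0.956, -0.549, 0.075]
[0.003, 0.0, -0.063, -1.003, -0.746, 0.594]
```

Call:
step_arm(rows=[[0,0,0,-0.25,-0.15,0,-1],[0,0,0,-0.52,-0.29,0,-1],[0,0,0,-0.52,-0.29,0,-1],[0,0,-0.03,-0.75,-0.5,0.1,-1],[0,0,-0.06,-1,-0.75,0.3,-1],[0,0,-0.06,-1,-0.75,0.5,-1],[0,0,-0.06,-1,-0.75,0.5,-1],[0,0,-0.06,-1,-0.75,0.5,-1]])

```text
t: 1.85
tool_pos: [0.3579, 0.1983, 0.27]
ee_rot: [-0.23, -3.129, 0.007]
contact_force: [-0.3, 0.1, 0.4]
opening: 1.002
grip_force: 0.0
```

```bash
python3 - <<'E'
from h import *
s=bot.get_state();print(s["tool_pos"],s["t"],s["contact_force"],s["q"].round(2))
y=np.pi-.147; T=np.array([.4369,-.1134,.041]); u=np.array([np.cos(-.147),np.sin(-.147),0])
go((s["tool_pos"],s["ee_rot"]),[(T-.004*u+[0,0,.08],down(y)),(T-.004*u+[0,0,-.008],down(y))])
E
```

```text
[0.35788271 0.19833946 0.26998943] 1.85 [-0.26377     0.1457941   0.42735579] [-0.96 -0.04  0.34  2.06  0.01  1.12  0.8 ]
[-0.003, -0.003, -0.0, -0.482, -1.184, 0.6]
[-0.003, -0.003, -0.0, -0.483, -1.182, 0.952]
```

Call:
step_arm(rows=[[0,0,0,-0.1,-0.25,0.1,-1],[0,0,0,-0.24,-0.6,0.3,-1],[0,0,0,-0.24,-0.6,0.3,-1],[0,0,0,-0.24,-0.6,0.3,-1]])

```text
t: 2.35
tool_pos: [0.3966, 0.0408, 0.197]
ee_rot: [-0.235, -3.131, 0.002]
contact_force: [0.2, 0.1, 0.6]
opening: 1.0
grip_force: 0.0
```

Call:
step_arm(rows=[[0,0,0,-0.12,-0.25,0.15,-0.2],[0,0,0,-0.24,-0.58,0.3,-0.2],[0,0,0,-0.24,-0.58,0.3,-0.2],[0,0,0,-0.24,-0.58,0.3,-0.2],[0,0,0,-0.24,-0.58,0.45,-0.2],[0,0,0,-0.24,-0.58,0.6,-0.2],[0,0,0,-0.24,-0.58,0.6,-0.2]])

```text
t: 3.22
tool_pos: [0.4352, -0.1067, 0.0466]
ee_rot: [-0.221, -3.131, -0.003]
contact_force: [-0.1, -0.1, -0.1]
opening: 0.603
grip_force: 0.0
```

```bash
python3 - <<'E'
from h import *
s=bot.get_state();print(s["tool_pos"],s["ee_rot"],s["t"],s["contact_force"],s["opening"])
t=bot.snapshot("top");d=bot.snapshot("side")
c=np.zeros((400,800,3),np.uint8)
c[:,:400]=cv2.resize(t[230:330,305:405],(400,400),interpolation=cv2.INTER_CUBIC)
c[:,400:]=cv2.resize(d[180:280,200:300],(400,400),interpolation=cv2.INTER_CUBIC)
cv2.imwrite("pics/tab.png",c[:,:,::-1])
E
```

```text
[ 0.43518904 -0.10668829  0.04664504] [-2.20841390e-01 -3.13092479e+00 -2.56363884e-03] 3.225 [-0.13902963 -0.10294002 -0.13244758] 0.6026540678658823
```

View pics/tab.png

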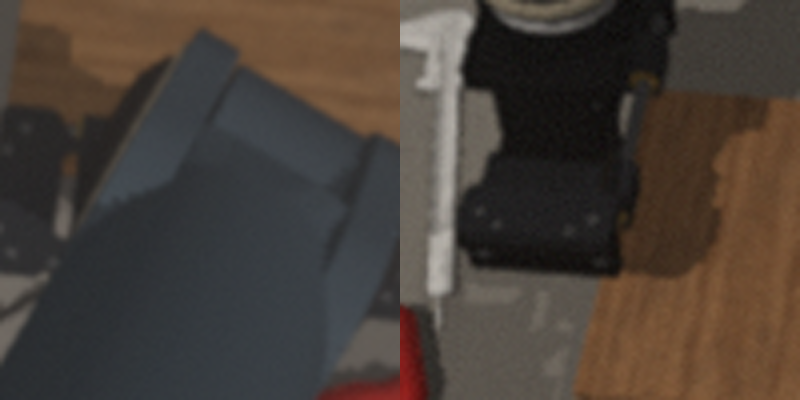

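The gripper is over the tab but hides it in both views, so I settle, check the pose and then pinch.

Call:
step_arm(rows=[[0,0,0,0,0,0,-0.2],[0,0,0,0,0,0,-0.2]])

```text
t: 3.58
tool_pos: [0.4354, -0.109, 0.0483]
ee_rot: [0.226, 3.132, 0.002]
contact_force: [-1.1, 1.6, -0.2]
opening: 0.601
grip_force: 0.6
```

```bash
python3 - <<'E'
from h import *
s=bot.get_state();print(s["tool_pos"])
y=np.pi-.147; T=np.array([.4369,-.1134,.041]); u=np.array([np.cos(-.147),np.sin(-.147),0])
go((s["tool_pos"],s["ee_rot"]),[(T-.004*u+[0,0,-.008],down(y))])
E
```

```text
[ 0.43540796 -0.10895476  0.04833565]
[0.001, 0.001, 0.002, 0.008, -0.017, 0.061]
```

Call:
step_arm(rows=[[0,0,0,0.01,-0.017,0.03,-0.2],[0,0,0,0.01,-0.017,0.06,-0.2],[0,0,0,0.01,-0.017,0.06,-0.2],[0,0,0,0.01,-0.017,0.06,0.6],[0,0,0,0.01,-0.017,0.06,1],[0,0,0,0.01,-0.017,0.06,1],[0,0,0,0.01,-0.017,0.06,1],[0,0,0,0.01,-0.017,0.06,1]], force=15)

```text
t: 4.58
tool_pos: [0.4323, -0.1114, 0.0326]
ee_rot: [-0.226, -3.133, -0.005]
contact_force: [1.1, 5.2, 0.1]
opening: 0.344
grip_force: 15.0
```

```bash
python3 - <<'E'
from h import *
s=bot.get_state();print(s["tool_pos"],s["t"],s["opening"]*87,s["grip_force"],s["contact_force"])
y=np.pi-.147; H=np.array([.5764,-.1341]); u=np.array([np.cos(-.147),np.sin(-.147)])
p0=s["tool_pos"]
tab=lambda th:np.r_[H+u*(-.141*np.cos(th)+.007*np.sin(th)),.034+.141*np.sin(th)+.007*np.cos(th)]
L=[]
for th in [.2,.4,.6,.8,1.0,1.15,1.3,1.4,1.5,1.6]:
    L.append((p0+tab(th)-tab(0),down(y)))
go((p0,s["ee_rot"]),L)
E
```

```text
[ 0.4322789  -0.11139335  0.03255129] 4.575 29.968147276823828 15.008554905653 [1.06964262 5.19341362 0.13636157]
[0.002, -0.0, 0.002, -0.017, 0.0, -0.111]
[0.002, -0.0, 0.002, -0.055, 0.0, -0.217]
[0.002, -0.0, 0.002, -0.114, 0.001, -0.314]
[0.002, -0.0, 0.002, -0.191, 0.001, -0.396]
[0.002, -0.0, 0.002, -0.283, 0.0, -0.462]
[0.002, -0.0, 0.002, -0.359, 0.0, -0.498]
[0.002, -0.0, 0.002, -0.44, 0.0, -0.523]
[0.002, -0.0, 0.002, -0.495, -0.0, -0.533]
[0.002, -0.0, 0.002, -0.552, -0.0, -0.537]
[0.002, -0.0, 0.002, -0.608, -0.0, -0.535]
```

The tab is pinched (opening 30 mm). I raise the lid along its arc.

Call:
step_arm(rows=[[0,0,0,-0.005,0.004,-0.056,1],[0,0,0,-0.017,0.006,-0.111,1],[0,0,0,-0.032,0.006,-0.165,1],[0,0,0,-0.055,0.006,-0.217,1],[0,0,0,-0.083,0.006,-0.267,1],[0,0,0,-0.114,0.006,-0.314,1],[0,0,0,-0.114,0.006,-0.314,1]])

```text
t: 5.45
tool_pos: [0.4592, -0.1156, 0.1118]
ee_rot: [-0.227, -3.13, -0.003]
contact_force: [-3.5, 5.3, 2.3]
opening: 0.342
grip_force: 17.5
```

Call:
step_arm(rows=[[0,0,0,-0.038,0.003,-0.043,1],[0,0,0,-0.077,0.004,-0.082,1],[0,0,0,-0.122,0.005,-0.117,1],[0,0,0,-0.169,0.005,-0.148,1],[0,0,0,-0.207,0.005,-0.168,1],[0,0,0,-0.245,0.005,-0.184,1],[0,0,0,-0.285,0.005,-0.197,1],[0,0,0,-0.326,0.005,-0.209,1],[0,0,0,-0.326,0.005,-0.209,1]])

```text
t: 6.58
tool_pos: [0.5427, -0.1285, 0.1654]
ee_rot: [0.228, 3.13, -0.003]
contact_force: [-2.4, 1.7, 8.3]
opening: 0.342
grip_force: 17.1
```

Call:
step_arm(rows=[[0,0,0,-0.055,0,-0.01,1],[0,0,0,-0.112,0,-0.014,1],[0,0,0,-0.168,0,-0.012,1],[0,0,0,-0.21,0,-0.006,1],[0,0,0,-0.21,0,-0.006,1]])

```text
t: 7.2
tool_pos: [0.5954, -0.1367, 0.166]
ee_rot: [0.228, 3.129, -0.005]
contact_force: [0.5, -3.2, 7.0]
opening: 0.342
grip_force: 21.4
```

```bash
python3 - <<'E'
from h import *
t=bot.snapshot("top");d=bot.snapshot("side")
c=np.zeros((400,800,3),np.uint8)
c[:,:400]=cv2.resize(t[150:310,290:450],(400,400),interpolation=cv2.INTER_CUBIC)
c[:,400:]=cv2.resize(d[150:310,200:360],(400,400),interpolation=cv2.INTER_CUBIC)
cv2.imwrite("pics/lid.png",c[:,:,::-1])
E
```

```text
(no output)
```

View pics/lid.png

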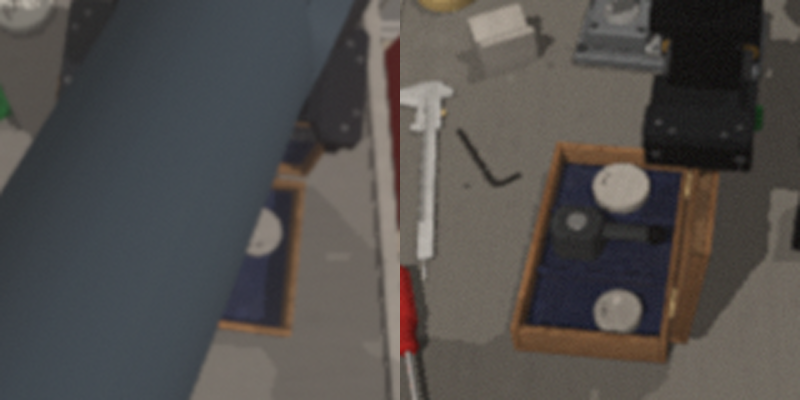

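The side view shows the lid past vertical and the lever in the middle compartment, with its hub at side pixel (271,240) and its ball at (303,244). I release and back off.

Call:
step_arm(rows=[[0,0,0,0,0,0,0.0],[0,0,0,0,0,0,-1],[0,0,0,0,0,0,-1],[0,0,0,0,0,-0.1,-1],[0,0,0,0,0,-0.3,-1],[0,0,0,0.1,0,-0.45,-1],[0,0,0,0.35,0,-0.45,-1],[0,0,0,0.6,0.4,-0.45,-1],[0,0,0,0.6,0.7,-0.45,-1],[0,0,0,0.6,0.9,-0.45,-1]])

```text
t: 8.55
tool_pos: [0.4752, 0.0615, 0.277]
ee_rot: [-0.228, -3.133, -0.001]
contact_force: [1.7, 0.1, 0.6]
opening: 0.998
grip_force: 0.0
```

Call:
step_arm(rows=[[0,0,0,0,0,0,-1],[0,0,0,0,0,0,-1]])

```text
t: 8.8
tool_pos: [0.476, 0.0595, 0.2766]
ee_rot: [-0.227, -3.132, 0.003]
contact_force: [-0.2, -0.8, -0.1]
opening: 1.006
grip_force: 0.0
```

```bash
python3 - <<'E'
from h import *
s=bot.get_state();print(s["tool_pos"],s["ee_rot"],s["t"],s["contact_force"])
t=bot.snapshot("top");d=bot.snapshot("side")
c=np.zeros((600,800,3),np.uint8)
c[:400,:400]=cv2.resize(t[200:300,300:400],(400,400),interpolation=cv2.INTER_CUBIC)
c[:400,400:]=cv2.resize(d[200:300,240:340],(400,400),interpolation=cv2.INTER_CUBIC)
c[400:,:320]=cv2.resize(t,(320,200));c[400:,400:720]=cv2.resize(d,(320,200))
cv2.imwrite("pics/lever.png",c[:,:,::-1])
E
```

```text
[0.47604349 0.05948884 0.27658325] [-2.27362496e-01 -3.13208159e+00  2.61888475e-03] 8.8 [-0.21259713 -0.82691045 -0.05836413]
```

View pics/lever.png

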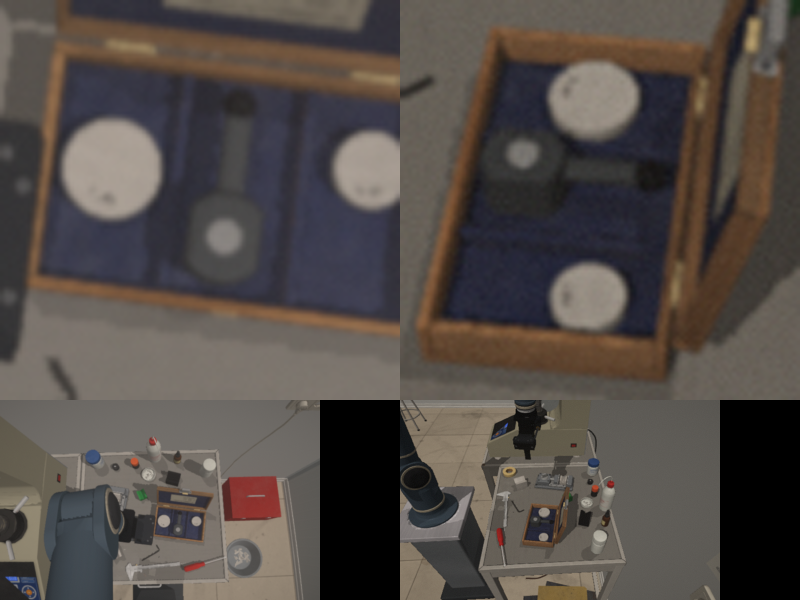

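The lid stands open by itself. In the top view the hub's disc is at (356,259) and the ball at (360,225).

```bash
python3 - <<'E'
from h import *
h,e=tri([356,259.25],[270.5,238.25]);print("hub",h,e)
b,e=tri([360,225.25],[303.25,243.75]);print("ball",b,e)
print(plane("top",[[356,259.25]],.044),plane("side",[[270.5,238.25]],.044))
ht=plane("top",[[356,259.25]],.044)[0];bt=plane("top",[[360,225.25]],.036)[0]
hs=plane("side",[[270.5,238.25]],.044)[0];bs=plane("side",[[303.25,243.75]],.036)[0]
for a,c in((ht,bt),(hs,bs),(h,b)):
    d=c-a;print(np.arctan2(d[1],d[0]),np.linalg.norm(d[:2]))
yaw=np.arctan2(*((bt+bs-ht-hs)[[1,0]]));P=(ht+hs)/2;print(P,yaw)
s=bot.get_state()
go((s["tool_pos"],s["ee_rot"]),[(np.r_[P[:2],.09],down(np.pi+yaw)),(np.r_[P[:2],.028],down(np.pi+yaw))])
E
```

```text
hub [ 0.48416771 -0.11559131  0.04197672] [ 0.011286    0.05825158  0.06299376 -0.01207559]
ball [ 0.55594483 -0.12709449  0.03226222] [-0.01659321 -0.09302051 -0.0973058   0.02292621]
[[ 0.48416599 -0.11544795  0.044     ]] [[ 0.48419118 -0.11717796  0.044     ]]
-0.1590475782589432 0.07196701641839576
-0.17416484412849187 0.07302677630352479
-0.1589111789867387 0.07269303223815102
[ 0.48417859 -0.11631295  0.044     ] -0.16666145830717635
[-0.001, -0.0, 0.013, -0.134, -0.686, 0.748]
[-0.001, -0.0, 0.013, -0.135, -0.686, 0.996]
```

Call:
step_arm(rows=[[0,0,0,-0.06,-0.25,0.2,-0.4],[0,0,0.013,-0.134,-0.5,0.4,-0.4],[0,0,0.013,-0.134,-0.686,0.6,-0.4],[0,0,0.013,-0.134,-0.686,0.75,-0.4],[0,0,0.013,-0.134,-0.686,0.75,-0.4],[0,0,0.013,-0.134,-0.686,0.85,-0.4],[0,0,0.013,-0.134,-0.686,0.95,-0.4],[0,0,0.013,-0.134,-0.686,0.985,-0.4],[0,0,0.013,-0.134,-0.686,0.985,-0.4],[0,0,0.013,-0.134,-0.686,0.985,-0.4]])

```text
t: 10.15
tool_pos: [0.4858, -0.1143, 0.0322]
ee_rot: [0.257, 3.129, 0.0]
contact_force: [0.1, -0.3, -0.8]
opening: 0.7
grip_force: 0.0
```

```bash
python3 - <<'E'
from h import *
s=bot.get_state();print(s["tool_pos"],s["ee_rot"],s["t"],s["contact_force"])
go((s["tool_pos"],s["ee_rot"]),[([.4842,-.1163,.028],down(np.pi-.167))])
E
```

```text
[ 0.4857771  -0.11430066  0.03215332] [2.57448839e-01 3.12879012e+00 3.26574945e-04] 10.15 [ 0.06710866 -0.32251547 -0.79107767]
[0.0, 0.001, 0.002, 0.005, -0.009, 0.017]
```

Call:
step_arm(rows=[[0,0,0,0.005,-0.009,0.017,-0.4],[0,0,0,0.005,-0.009,0.017,-0.4],[0,0,0,0.005,-0.009,0.017,0.2],[0,0,0,0.005,-0.009,0.017,1],[0,0,0,0.005,-0.009,0.017,1],[0,0,0,0.005,-0.009,0.017,1],[0,0,0,0.005,-0.009,0.017,1]], force=40)

```text
t: 11.02
tool_pos: [0.4833, -0.116, 0.0268]
ee_rot: [-0.258, -3.131, -0.001]
contact_force: [0.1, 0.2, 0.8]
opening: 0.434
grip_force: 40.0
```

```bash
python3 - <<'E'
from h import *
s=bot.get_state();print(s["tool_pos"],s["ee_rot"],s["t"],s["contact_force"],s["opening"]*87,s["grip_force"])
E
```

```text
[ 0.48325695 -0.11599768  0.02677378] [-2.57550868e-01 -3.13097914e+00 -5.74861291e-04] 11.025 [0.09361366 0.24697785 0.77862041] 37.76277436125755 40.000149607658386
```

```bash
python3 - <<'E'
from h import *
s=bot.get_state();c=(s["tool_pos"],s["ee_rot"])
go(c,[(np.array([.4833,-.116,.19]),down(np.pi-.165)),([.505,.025,.19],down(np.pi+.28)),([.525,.10,.17],down(np.pi+.73)),([.527,.167,.14],down(np.pi+.73))])
E
```

```text
[0.0, -0.0, 0.001, -0.0, 0.0, -0.653]
[0.0, 0.0, -0.296, 0.006, 0.571, -0.653]
[0.0, 0.0, -0.596, -0.024, 0.88, -0.573]
[0.0, 0.0, -0.596, 0.012, 1.146, -0.452]
```

Call:
step_arm(rows=[[0,0,0,0,0,-0.1,1],[0,0,0,0,0,-0.3,1],[0,0,0,0,0,-0.5,1],[0,0,0,0,0,-0.65,1],[0,0,0,0,0,-0.65,1],[0,0,0,0,0,-0.65,1]])

```text
t: 11.78
tool_pos: [0.4821, -0.1158, 0.1881]
ee_rot: [-0.257, -3.129, -0.001]
contact_force: [-0.9, 1.0, -2.8]
opening: 0.431
grip_force: 40.0
```

Call:
step_arm(rows=[[0,0,-0.06,0,0.12,0,1],[0,0,-0.18,0,0.3,0,1],[0,0,-0.3,0,0.5,0,1],[0,0,-0.42,-0.02,0.7,0.04,1],[0,0,-0.54,-0.02,0.88,0.08,1],[0,0,-0.596,-0.02,0.88,0.08,1],[0,0,-0.596,-0.02,0.88,0.08,1],[0,0,-0.596,-0.02,0.88,0.08,1]])

```text
t: 12.78
tool_pos: [0.5235, 0.0989, 0.1683]
ee_rot: [1.116, -2.934, 0.0]
contact_force: [-0.2, -0.5, -2.2]
opening: 0.434
grip_force: 40.0
```

```bash
python3 - <<'E'
from h import *
s=bot.get_state();c=(s["tool_pos"],s["ee_rot"]);print(c,s["q"].round(2),s["contact_force"],s["opening"]*87)
go(c,[([.527,.167,.12],down(np.pi+.73))])
t=bot.snapshot("top");d=bot.snapshot("side")
c=np.zeros((600,800,3),np.uint8)
c[:480,:400]=cv2.resize(t[160:280,190:290],(400,480),interpolation=cv2.INTER_CUBIC)
c[:400,400:]=cv2.resize(d[100:200,260:360],(400,400),interpolation=cv2.INTER_CUBIC)
cv2.imwrite("pics/pre.png",c[:,:,::-1])
E
```

```text
(array([0.52350981, 0.09885356, 0.16825802]), array([ 1.11581147e+00, -2.93448450e+00,  2.85698357e-04])) [-0.64  0.31  0.47  1.95 -0.17  0.92  2.21] [-0.22351157 -0.53969898 -2.19138388] 37.73544885281164
[0.0, -0.001, -0.002, -0.192, 0.194, 0.193]
```

View pics/pre.png

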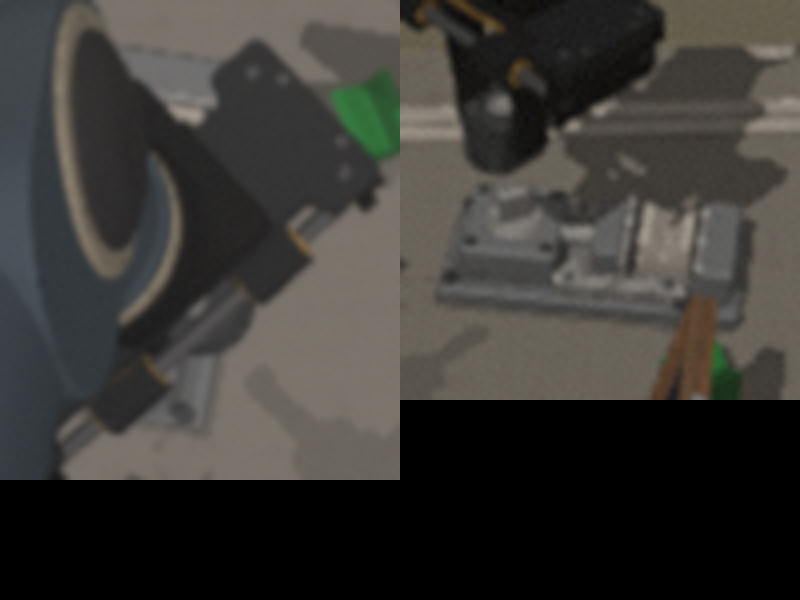

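The lever is held over the vice with its underside level, and the spindle is visible below it at side crop (517,210). I move above the spindle.

Call:
step_arm(rows=[[0,0,0,-0.1,0.1,0.05,1],[0,0,0,-0.189,0.194,0.1,1],[0,0,0,-0.189,0.194,0.19,1],[0,0,0,-0.189,0.194,0.28,1],[0,0,0,-0.189,0.194,0.32,1],[0,0,0,-0.189,0.194,0.32,1],[0,0,0,-0.189,0.194,0.32,1]])

```text
t: 13.75
tool_pos: [0.5277, 0.1676, 0.0901]
ee_rot: [-1.119, 2.934, 0.0]
contact_force: [-0.4, 0.2, -1.5]
opening: 0.429
grip_force: 40.0
```

```bash
cat >> h.py <<'E'
def st(tgt=None,yaw=None):
    s=bot.get_state();M=R.from_rotvec(s["ee_rot"]);x=M.as_matrix()[:,0]
    print("t",round(float(s["t"]),2),"pos",(s["tool_pos"]*1000).round(1),"leveryaw",round(float(np.arctan2(-x[1],-x[0])),3),"tilt",M.as_matrix()[:2,2].round(3),"F",s["contact_force"].round(1),"T",s["torque"].round(2),"op",round(float(s["opening"])*87,1),"q7",s["q"][6].round(2),"q6",s["q"].round(2))
    if tgt is not None: go((s["tool_pos"],s["ee_rot"]),[(tgt,down(np.pi+yaw))])
E
python3 -c "
from h import *
st([.5265,.1665,.076],.73)"
```

```text
t 13.75 pos [527.7 167.6  90.1] leveryaw 0.729 tilt [0.002 0.001] F [-0.4  0.2 -1.5] T [ 0.01  0.06 -0.05] op 37.3 q7 2.15 q6 [-0.7   0.45  0.4   1.97 -0.25  0.77  2.15]
[-0.0, 0.001, -0.001, 0.007, -0.0, 0.057]
```

Call:
step_arm(rows=[[0,0,0,0.007,0,0.02,1],[0,0,0,0.007,0,0.04,1],[0,0,0,0.007,0,0.057,1],[0,0,0,0.007,0,0.065,1],[0,0,0,0.007,0,0.065,1]])

```text
t: 14.38
tool_pos: [0.5263, 0.1664, 0.0759]
ee_rot: [-1.12, 2.935, 0.003]
contact_force: [-6.6, -2.6, 21.9]
opening: 0.429
grip_force: 40.0
```

```bash
python3 -c "
from h import *
st([.5265,.1665,.072],.73)"
```

```text
t 14.38 pos [526.3 166.4  75.9] leveryaw 0.729 tilt [-0.     0.002] F [-6.6 -2.6 21.9] T [-0.42  1.72 -0.04] op 37.3 q7 2.16 q6 [-0.69  0.47  0.39  1.98 -0.26  0.74  2.16]
[0.001, 0.001, -0.001, -0.001, -0.0, 0.015]
```

Contact is at about 18 mm too high, so the socket isn't aligned. I lift, turn to the anticlockwise end of the range, and sweep clockwise under light pressure.

Call:
step_arm(rows=[[0,0,-0.03,0,0,-0.03,1],[0,0,-0.073,0,0,-0.03,1],[0,0,-0.073,0,0,-0.03,1],[0,0,-0.073,0,0,-0.01,1],[0,0,-0.073,0,0,-0.002,1],[0,0,-0.073,0,0,-0.002,1]])

```text
t: 15.12
tool_pos: [0.5267, 0.1666, 0.0764]
ee_rot: [-1.278, 2.869, 0.002]
contact_force: [-6.6, -1.6, 21.8]
opening: 0.433
grip_force: 40.0
```

Call:
step_arm(rows=[[0,0,0.033,0,0,0,1],[0,0,0.033,0,0,0,1]])

```text
t: 15.38
tool_pos: [0.5267, 0.167, 0.0761]
ee_rot: [-1.206, 2.899, 0.002]
contact_force: [-5.0, -0.5, 20.4]
opening: 0.43
grip_force: 40.0
```

```bash
python3 -c "
from h import *
st([.5265,.1665,.072],.73)"
```

```text
t 15.38 pos [526.7 167.   76.1] leveryaw 0.788 tilt [0.001 0.002] F [-5.  -0.5 20.4] T [-0.11  1.37 -0.1 ] op 37.4 q7 2.21 q6 [-0.67  0.46  0.38  1.98 -0.25  0.74  2.21]
[0.0, 0.002, 0.039, 0.002, -0.001, 0.017]
```

Call:
step_arm(rows=[[0,0,0.033,0,0,0,1],[0,0,0.033,0,0,0,1]])

```text
t: 15.62
tool_pos: [0.5268, 0.1672, 0.076]
ee_rot: [-1.134, 2.927, 0.002]
contact_force: [-3.8, -0.6, 17.3]
opening: 0.432
grip_force: 40.0
```

Call:
step_arm(rows=[[0,0,0.033,0,0,0,1],[0,0,0.033,0,0,0,1]])

```text
t: 15.88
tool_pos: [0.5269, 0.1674, 0.0758]
ee_rot: [-1.061, 2.954, 0.002]
contact_force: [-3.8, -0.3, 15.6]
opening: 0.432
grip_force: 40.0
```

Call:
step_arm(rows=[[0,0,0.033,0,0,0,1],[0,0,0.033,0,0,0,1]])

```text
t: 16.12
tool_pos: [0.527, 0.1673, 0.0755]
ee_rot: [-0.988, 2.979, 0.002]
contact_force: [-2.3, 0.3, 14.5]
opening: 0.436
grip_force: 40.0
```

```bash
python3 -c "
from h import *
st([.5265,.1665,.072],.73)"
```

```text
t 16.12 pos [527.  167.3  75.5] leveryaw 0.64 tilt [0.002 0.002] F [-2.3  0.3 14.5] T [ 0.08  0.8  -0.07] op 37.9 q7 2.09 q6 [-0.7   0.47  0.42  1.98 -0.28  0.74  2.09]
[0.0, 0.002, -0.06, 0.004, -0.002, 0.014]
```

Call:
step_arm(rows=[[0,0,0.033,0,0,0.004,1],[0,0,0.033,0,0,0.004,1]])

```text
t: 16.38
tool_pos: [0.5271, 0.1675, 0.0731]
ee_rot: [-0.915, 3.002, 0.001]
contact_force: [1.7, 2.3, 2.0]
opening: 0.433
grip_force: 40.0
```

Call:
step_arm(rows=[[0,0,0.033,0,0,0,1],[0,0,0.033,0,0,0,1]])

```text
t: 16.62
tool_pos: [0.5267, 0.1672, 0.0726]
ee_rot: [-0.843, 3.024, 0.0]
contact_force: [3.1, 2.0, 0.4]
opening: 0.432
grip_force: 40.0
```

```bash
python3 -c "
from h import *
st([.5265,.1665,.072],.73)"
```

```text
t 16.62 pos [526.7 167.2  72.6] leveryaw 0.543 tilt [0.002 0.001] F [3.1 2.  0.4] T [ 0.62 -0.55 -0.06] op 37.6 q7 2.01 q6 [-0.72  0.48  0.44  1.99 -0.3   0.74  2.01]
[-0.0, 0.001, -0.124, 0.002, -0.002, 0.002]
```

The socket has dropped onto the flats. I push it home.

Call:
step_arm(rows=[[0,0,0,0,0,0.015,1],[0,0,0,0,0,0.03,1],[0,0,0,0,0,0.045,1],[0,0,0,0,0,0.05,1],[0,0,0,0,0,0.05,1]])

```text
t: 17.25
tool_pos: [0.5257, 0.1667, 0.0602]
ee_rot: [-0.842, 3.027, 0.001]
contact_force: [0.7, 2.0, 4.7]
opening: 0.436
grip_force: 40.0
```

```bash
python3 -c "
from h import *
st([.5265,.1665,.0588],.54)"
```

```text
t 17.25 pos [525.7 166.7  60.2] leveryaw 0.543 tilt [-0.     0.001] F [0.7 2.  4.7] T [ 0.52 -0.01 -0.13] op 37.9 q7 2.02 q6 [-0.71  0.5   0.43  2.   -0.31  0.71  2.02]
[0.0, 0.0, 0.002, -0.002, -0.002, 0.005]
```

Call:
step_arm(rows=[[0,0,0,0,0,0.006,1],[0,0,0,0,0,0.012,1],[0,0,0,0,0,0.012,1]])

```text
t: 17.62
tool_pos: [0.5257, 0.1667, 0.0586]
ee_rot: [0.842, -3.026, -0.003]
contact_force: [-3.9, 1.2, 16.3]
opening: 0.432
grip_force: 40.0
```

```bash
python3 -c "
from h import *
st([.5265,.1665,.0588],.54)"
```

```text
t 17.62 pos [525.7 166.7  58.6] leveryaw 0.543 tilt [-0.001  0.002] F [-3.9  1.2 16.3] T [ 0.27  0.85 -0.14] op 37.6 q7 2.02 q6 [-0.71  0.5   0.43  2.   -0.31  0.71  2.02]
[0.001, 0.0, 0.002, -0.002, -0.002, -0.001]
```

The lever is fully home: TCP z is 58.6 mm as expected, with a contact force of 16 N. Now I turn it clockwise.

Call:
step_arm(rows=[[0,0,0.06,0,0,-0.006,1],[0,0,0.12,0,0,-0.006,1],[0,0,0.18,0,0,-0.006,1],[0,0,0.24,0,0,-0.006,1],[0,0,0.3,0,0,-0.006,1],[0,0,0.36,0,0,-0.006,1],[0,0,0.36,0,0,-0.006,1]], force=55)

```text
t: 18.5
tool_pos: [0.5251, 0.1672, 0.0587]
ee_rot: [0.006, -3.14, -0.001]
contact_force: [-0.7, 2.4, 6.9]
opening: 0.433
grip_force: 55.0
```

```bash
python3 -c "
from h import *
st([.5265,.1665,.0588],.54)"
```

```text
t 18.5 pos [525.1 167.2  58.7] leveryaw 0.004 tilt [-0.002  0.001] F [-0.7  2.4  6.9] T [0.58 0.25 0.06] op 37.7 q7 1.59 q6 [-0.82  0.53  0.57  2.   -0.42  0.73  1.59]
[0.001, -0.001, -0.358, -0.006, -0.003, -0.001]
```

Call:
step_arm(rows=[[0,0,0.05,0,0,0,1],[0,0,0.1,0,0,0,1],[0,0,0.1,0,0,0,1]])

```text
t: 18.88
tool_pos: [0.5251, 0.1674, 0.0587]
ee_rot: [-0.229, -3.132, -0.001]
contact_force: [-2.8, 2.7, 6.7]
opening: 0.429
grip_force: 55.0
```

```bash
python3 -c "
from h import *
st()"
```

```text
t 18.88 pos [525.1 167.4  58.7] leveryaw -0.146 tilt [-0.002  0.001] F [-2.8  2.7  6.7] T [0.68 0.18 0.05] op 37.3 q7 1.47 q6 [-0.85  0.54  0.61  2.   -0.45  0.74  1.47]
```

Call:
step_arm(rows=[[0,0,0.05,0,0,0,1],[0,0,0.1,0,0,0,1],[0,0,0.1,0,0,0,1]])

```text
t: 19.25
tool_pos: [0.5252, 0.1677, 0.0587]
ee_rot: [-0.463, -3.106, -0.002]
contact_force: [-1.1, 3.3, 5.8]
opening: 0.431
grip_force: 55.0
```

```bash
python3 -c "
from h import *
st()"
```

```text
t 19.25 pos [525.2 167.7  58.7] leveryaw -0.296 tilt [-0.001  0.001] F [-1.1  3.3  5.8] T [0.78 0.18 0.11] op 37.5 q7 1.35 q6 [-0.88  0.55  0.65  2.   -0.49  0.75  1.35]
```

Call:
step_arm(rows=[[0,0,0.05,0,-0.004,0,1],[0,0,0.1,0,-0.004,0,1],[0,0,0.1,0,-0.004,0,1]])

```text
t: 19.62
tool_pos: [0.5253, 0.1678, 0.0587]
ee_rot: [-0.694, -3.063, -0.004]
contact_force: [-0.1, 5.7, 5.9]
opening: 0.434
grip_force: 55.0
```

```bash
python3 -c "
from h import *
st()"
```

```text
t 19.62 pos [525.3 167.8  58.7] leveryaw -0.445 tilt [-0.001  0.003] F [-0.1  5.7  5.9] T [1.22 0.   0.04] op 37.8 q7 1.23 q6 [-0.9   0.56  0.69  2.01 -0.52  0.76  1.23]
```

Call:
step_arm(rows=[[0,0,0.05,0,0,0,1],[0,0,0.1,0,0,0,1],[0,0,0.1,0,0,0,1]])

```text
t: 20.0
tool_pos: [0.5254, 0.168, 0.0587]
ee_rot: [-0.921, -3.002, -0.004]
contact_force: [0.3, 5.7, 4.6]
opening: 0.431
grip_force: 55.0
```

```bash
python3 -c "
from h import *
st()"
```

```text
t 20.0 pos [525.4 168.   58.7] leveryaw -0.595 tilt [-0.     0.003] F [0.3 5.7 4.6] T [ 1.23 -0.13  0.09] op 37.5 q7 1.11 q6 [-0.93  0.57  0.73  2.01 -0.55  0.77  1.11]
```

Call:
step_arm(rows=[[0,0,0.05,0,0.005,0,1],[0,0,0.1,0,0.005,0,1],[0,0,0.1,0,0.005,0,1]])

```text
t: 20.38
tool_pos: [0.5256, 0.1682, 0.0587]
ee_rot: [-1.144, -2.924, -0.002]
contact_force: [-2.5, 4.3, 7.2]
opening: 0.437
grip_force: 55.0
```

```bash
python3 -c "
from h import *
st()"
```

```text
t 20.38 pos [525.6 168.2  58.7] leveryaw -0.746 tilt [-0.002  0.002] F [-2.5  4.3  7.2] T [0.92 0.2  0.04] op 38.0 q7 0.99 q6 [-0.96  0.59  0.77  2.01 -0.58  0.78  0.99]
```

Call:
step_arm(rows=[[0,0,0.05,0,0,0,1],[0,0,0.08,0,0,0,1],[0,0,0.08,0,0,0,1]])

```text
t: 20.75
tool_pos: [0.5257, 0.1683, 0.0587]
ee_rot: [-1.317, -2.85, -0.002]
contact_force: [-1.0, 5.9, 6.6]
opening: 0.43
grip_force: 55.0
```

```bash
python3 -c "
from h import *
st()"
```

```text
t 20.75 pos [525.7 168.3  58.7] leveryaw -0.865 tilt [-0.001  0.002] F [-1.   5.9  6.6] T [1.   0.07 0.06] op 37.4 q7 0.9 q6 [-0.98  0.6   0.81  2.01 -0.61  0.79  0.9 ]
```

Call:
step_arm(rows=[[0,0,0.04,0,0,0,1],[0,0,0.06,0,0,0,1],[0,0,0.06,0,0,0,1]])

```text
t: 21.12
tool_pos: [0.5259, 0.1684, 0.0587]
ee_rot: [-1.441, -2.79, -0.002]
contact_force: [-1.1, 3.7, 5.0]
opening: 0.434
grip_force: 55.0
```

```bash
python3 -c "
from h import *
st()"
```

```text
t 21.12 pos [525.9 168.4  58.7] leveryaw -0.954 tilt [-0.001  0.002] F [-1.1  3.7  5. ] T [0.92 0.05 0.47] op 37.8 q7 0.83 q6 [-0.99  0.61  0.83  2.01 -0.63  0.8   0.83]
```

Call:
step_arm(rows=[[0,0,0.04,0,0,0,1],[0,0,0.06,0,0,0,1],[0,0,0.06,0,0,0,1]])

```text
t: 21.5
tool_pos: [0.5261, 0.1683, 0.0587]
ee_rot: [-1.561, -2.725, -0.001]
contact_force: [-0.4, 3.7, 5.9]
opening: 0.43
grip_force: 55.3
```

```bash
python3 - <<'E'
from h import *
st()
t=bot.snapshot("top");d=bot.snapshot("side")
c=np.zeros((600,800,3),np.uint8)
c[:480,:400]=cv2.resize(t[160:280,190:290],(400,480),interpolation=cv2.INTER_CUBIC)
c[:400,400:]=cv2.resize(d[120:200,260:360],(400,400),interpolation=cv2.INTER_CUBIC)
cv2.imwrite("pics/turn.png",c[:,:,::-1])
E
```

```text
t 21.5 pos [526.1 168.3  58.7] leveryaw -1.04 tilt [-0.001  0.001] F [-0.4  3.7  5.9] T [ 0.8  -0.06  1.16] op 37.4 q7 0.76 q6 [-1.01  0.62  0.85  2.01 -0.65  0.81  0.76]
```

View pics/turn.png

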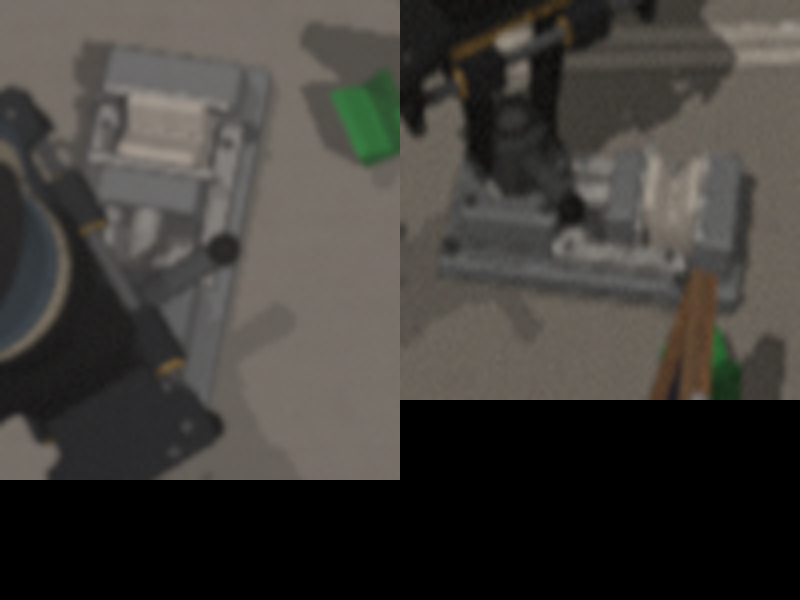

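The jaw has closed on the V-block and the twist has risen to 1.2 N m, so it is clamped tight. I let go and withdraw straight up.

Call:
step_arm(rows=[[0,0,0,0,0,0,0],[0,0,0,0,0,0,-0.4],[0,0,0,0,0,0,-0.4],[0,0,0,0,0,0,-0.4],[0,0,0,0,0,-0.03,-0.4],[0,0,0,0,0,-0.1,-0.4],[0,0,0,0,0,-0.25,-0.4],[0,0,0,0,0,-0.45,-0.4],[0,0,0,0,0,-0.6,-0.4],[0,0,0,0,0,-0.6,-0.4]])

```text
t: 22.85
tool_pos: [0.5282, 0.1665, 0.2125]
ee_rot: [1.57, 2.717, 0.01]
contact_force: [-0.7, 0.0, -1.1]
opening: 0.701
grip_force: 0.0
```

Call:
step_arm(rows=[[0,0,0,0.4,0.4,0,-0.4],[0,0,0,0.4,-0.3,0,-0.4],[0,0,0,0.4,-0.6,0,-0.4],[0,0,0,0.4,-0.6,0,-0.4],[0,0,0,0.4,-0.6,0,-0.4]])

```text
t: 23.48
tool_pos: [0.3435, 0.1774, 0.207]
ee_rot: [-1.568, -2.72, 0.005]
contact_force: [0.2, -0.6, 0.2]
opening: 0.703
grip_force: 0.0
```

```bash
python3 - <<'E'
from h import *
st()
t=bot.snapshot("top");d=bot.snapshot("side")
c=np.zeros((600,800,3),np.uint8)
c[:400,:400]=cv2.resize(t[90:290,170:370],(400,400),interpolation=cv2.INTER_CUBIC)
c[:400,400:]=cv2.resize(d[120:200,260:360],(400,400),interpolation=cv2.INTER_CUBIC)
c[400:,:320]=cv2.resize(t,(320,200));c[400:,400:720]=cv2.resize(d,(320,200))
cv2.imwrite("pics/end.png",c[:,:,::-1])
E
```

```text
t 23.48 pos [343.5 177.4 207. ] leveryaw -1.046 tilt [-0.003 -0.002] F [ 0.2 -0.6  0.2] T [-0.09  0.07 -0.03] op 61.2 q7 -0.19 q6 [-1.83 -0.13  1.21  2.22  0.14  0.97 -0.19]
```

View pics/end.png

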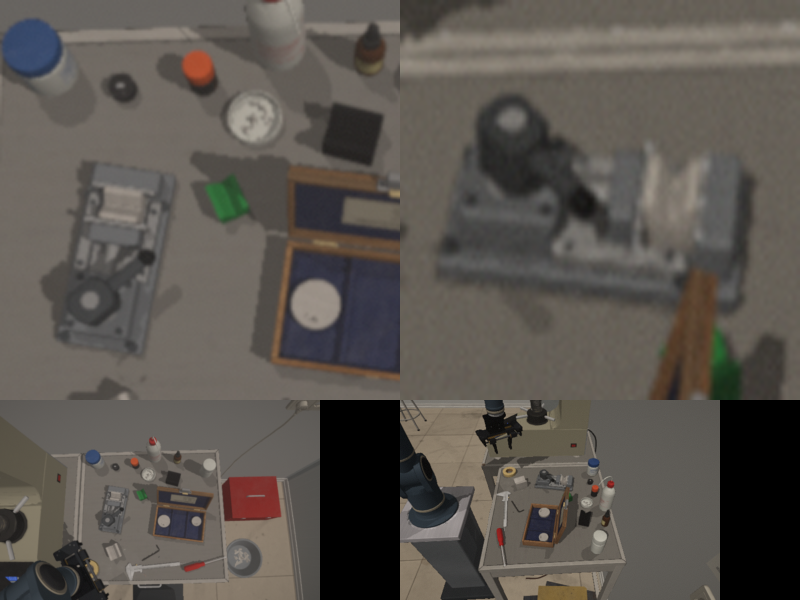

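The lever sits home on the spindle and the jaw is tight on the V-block. The lid is open, and the jar and tube are standing. The arm is clear, so I hand the job in.

```bash
python3 -c "
from cell import bot
print(bot.sign_off())"
```

```text
the job is handed in; nothing more can be done
None
```

The job is handed in at about 23.5 s: the lid stays open by itself, the lever is fully home on the spindle and left on, the V-block is clamped (about 1.2 N m against the 0.3 needed), and the jar and tube are still standing.

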